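# Swap the plaster samples and hold the hardness gauge on the marked spot

### The job

The tinted plaster sample on the test stand has been tested: swap it with the white sample from the drying stand, so that each sits flat in the other's well, blue spot up. Then take the gauge from its holder and hold it upright with its tip on the blue spot of the white sample, pressing gently so that the spring plunger goes about half-way in and never hits its stop hard; do not knock a sample over, and leave the other things on the table alone. Finish while still holding the gauge there, pressed on the spot: do not let go or put it down.

Things in the scene. Friction and masses are not known exactly. Their poses are not given: they have to be found in the camera images.
- test_stand: fixed test stand: a 100 mm square blue base plate, 8 mm thick, carrying a dark steel round well; well outer diameter 80 mm, inner diameter 72 mm, its floor 12 mm and its rim 18 mm above the table. Origin under its centre at table height, z up
- drying_stand: fixed drying stand: a green round well without base plate, otherwise the same sizes (outer 80 mm, inner 72 mm, floor 12 mm, rim 18 mm above the table). Origin under its centre at table height
- spare_tile: bare fixed grey tile, 100 x 100 mm, top 12 mm above the table, free to park a sample on. Origin under its centre at table height
- white_sample: white plaster sample: upright round puck, diameter 56 mm, height 45 mm, 0.13 kg or so, with a blue spot on its top. At the start in the well of the drying stand. Origin at the centre of its underside, z up
- spot (a point): centre of the blue spot (16 mm diameter) on the flat top of the white sample, 12 mm from the puck's axis along its x axis, 45 mm above its underside
- tinted_sample: reddish-brown tinted plaster sample: same puck, diameter 56 mm, height 45 mm, with a small black pit on top. At the start in the well of the test stand. Origin at the centre of its underside, z up
- gauge_holder: fixed grey holder block, 80 (x) x 90 (y) x 55 mm tall, with a 20 mm hole, 50 mm deep, in the middle of its top; the gauge stands on it with its nose in the hole. Origin under its centre at table height
- gauge: hardness gauge, 0.24 kg, upright in its holder: orange box 26 (x) x 40 (y) x 70 mm tall (z), round white dial on its +x face (3 mm proud, centred 50 mm up); below, on its axis, a steel nose (12 mm diameter, 20 mm long) and a 6 mm spring plunger whose tip, when free, is 40 mm below the box. Origin: centre of the orange box's underside (on the holder's top at the start), z up, away from the tip
- plunger_tip (a point): the end of the gauge's round plunger tip, on the gauge's axis
- plunger (a joint): how far the spring plunger is pushed into the gauge, m: 0 free, 0.015 fully in (hard stop). Spring 300 N/m with about 1 N preload: about 1.9 N at 3 mm, 3.3 N at 7.5 mm, 5 N at 13 mm
- bucket: bystander, to be left alone: black plastic mixing bucket with set plaster in it, 115 mm tall, 144 mm across the rim; origin under its centre
- pigment_jar: bystander, to be left alone: small glass jar with a yellow cap, 60 mm diameter, 85 mm tall; origin under its centre
- release_bottle: bystander, to be left alone: bottle with a red cap, 56 mm diameter, 150 mm tall; origin under its centre
- spatula: bystander, to be left alone: spatula lying flat on the table, x axis from handle to blade
- brush: bystander, to be left alone: brush lying flat on the table, x axis from handle to head
- medallion: bystander, to be left alone: round white plaster relief lying flat, 120 mm diameter, about 23 mm thick; origin under its centre
There are look-alikes about, which are no part of the job. Of the things that look like the gauge, the smaller one is meant. Of the things that look like the white_sample, the smaller one is meant.

How it is judged:
By the outcome, as a careful person would: the job done as asked, in the order asked, and still so for the second after the job is handed in, while the arm keeps its last pose, push and grip.
It also fails if it takes over 70 s, if anything falls off the work surface, if the arm or the gripper's body presses on something with over 40 N, if the wrist force passes 120 N, or if a joint passes its speed limit or range.

### The arm

A 6-joint arm with a two-finger parallel gripper is mounted at the origin on the work surface. World frame = base frame: x ahead of the robot, y to its left, z up, the work surface at z = 0. Lengths are in m, angles in degrees, forces in N, time in s.
With the tool pointing down it reaches from about 0.35 to 0.875 m from the base axis. Payload 4.2 kg.
Tool frame: the origin (TCP) lies midway between the tips of the shut fingers; the grasp point (between the pads) lies 19 mm behind it; z points along the fingers, y is the line along which they close (so a half turn about z gives the same grasp; the last joint's range is limited). The gripper opens to 87 mm and grips with 3 to 60 N. Pads are 19 mm wide; open, the fingers measure 117 mm over their backs; the gripper's body (75 mm by 190 mm) begins 51 mm behind the grasp point.
Start: joints at [88.614, 22.042, 0.453, 0, -68.411, -14.817], TCP at [0.174, 0.6, 0.223] pointing down, gripper open.
Joint ranges: [-179.83, 179.83], [-69.29, 118.12], [-61.27, 80.66], [-181.25, 117.63], [-171.15, -9.14], [-177.46, 177.46]. Speed limits (degrees/s): [159.86, 159.86, 180, 180, 180, 180].

### API

Orientations are given as [roll, pitch, yaw] about the fixed x, y, z axes, in that order (R = Rz(yaw) Ry(pitch) Rx(roll)).
In Python, from workcell import env gives the robot as it stands. The module is installed in compiled form; this text tells all that it offers. Calls block until the motion is done:
- env.goto(position, orientation): joint-space move of the TCP to a pose.
- env.move_straight(position, rotation=None, rate=0.15, force_limit=None): straight line of the TCP; rotation=None keeps the orientation; rate is the mean speed in m/s. With force_limit (N) it stops when the force on the tool has changed by that much, and returns True; else False.
- env.set_joints(angles): joint-space move.
- env.gripper_to(opening, grasp_force=None): opening from 0.0 (shut) to 1.0 (fully open); grasp_force is the grip in N (None keeps the last); returns when the fingers have stopped.
- env.dwell(seconds).
- env.inverse_kinematics(position, orientation): joint angles nearest the present ones, or None.
- env.read_state(): the state.
- env.grab_frame(name): name is "scene" or "top"; returns a dict with "image" (400x640x3 uint8, blue, green, red), "fx", "fy", "cx", "cy" (pixels), "D" ([k1, k2, p1, p2, k3] as OpenCV has them; the pictures are not rectified), "position" and "orientation" of the camera in the world. Camera axes: x right, y up, looking along -z (the intrinsics and any distortion apply to the point x, -y, -z); pixel columns grow to the right and rows downward; lengths in m; the calibration is good to about 2 mm. A picture is of the moment at which its call begins. There is no depth.
A pose or a line that the arm cannot do raises env.Unreachable and nothing moves.
- env.close_job(): hands the job in; it is judged then, once.
Trained networks look in a picture, given as the dict that the camera call returned (one of the last four; its "shot" number tells which), for a name from the list of things; names that differ only in an ending like _2 or _b are one class to them, and where a whole thing is asked for, a point or a joint stands for the part that bears it (a point fixed in the world has none). Each returns a list of dicts, best first, with "score" (0 to 1); they miss things now and then, are a little off and sometimes report something else, mostly with a low value. They report only what shows in the picture. A call takes as long as a camera call. They do not tell look-alikes from the thing itself.
- env.search_frame(picture, thing): "xyz" ([x, y, z] in m, in world coordinates, good to about 4 mm: the middle of the surface that is visible of it).
- env.trace(picture, thing): "mask" (400x640 bool, what is visible of it).
The state is a dict: "clock": time; "joint_positions": joint angles; "qvel": joint speeds; "joint_torque": joint torques, N m; "position": TCP position; "tool_rot": TCP orientation; "force": force on the tool from outside, world axes, zero at the start; "wrist_torque": the same for the moment, N m; "opening": opening from 0.0 (shut) to 1.0 (fully open); "finger_force": force on a finger pad.
Only numpy, scipy, OpenCV 4.12 (cv2) and the standard library are available. Lean on these libraries where they do the work, as an engineer would, in place of code of your own. Each camera call takes 0.05 s, during which the arm holds its last target. There are 200 camera calls.

## Working session

There is one attempt and no reset: what is moved stays moved. The work goes in short steps, each a Python script; the robot and the scene stay as the last script left them, time stands still between calls to the robot, and variables do not carry over. Pictures are saved under pics/ and viewed, at most 10 in all, crops included, and the job is handed in when it is done.

```bash
mkdir -p pics; cat > h.py <<'E'
import numpy as np, cv2
from workcell import env
from scipy.spatial.transform import Rotation as R
def Rc(c):
    o=np.array(c["orientation"],float)
    return R.from_euler('xyz',o,degrees=True).as_matrix() if o.shape==(3,) else o
def K(c): return np.array([[c["fx"],0,c["cx"]],[0,c["fy"],c["cy"]],[0,0,1.]])
def ray(c,uv,z):
    "pixels -> world points on plane z"
    p=cv2.undistortPoints(np.array(uv,float).reshape(-1,1,2),K(c),np.array(c["D"],float)).reshape(-1,2)
    d=np.c_[p[:,0],-p[:,1],-np.ones(len(p))]@Rc(c).T
    o=np.array(c["position"]); return o+d*((z-o[2])/d[:,2])[:,None]
def proj(c,P):
    q=(np.atleast_2d(P)-np.array(c["position"]))@Rc(c); q=q*[1,-1,-1]
    return cv2.projectPoints(q,np.zeros(3),np.zeros(3),K(c),np.array(c["D"],float))[0].reshape(-1,2)
E
python3 - <<'E'
from h import *
s=env.read_state(); print(s)
for n in("scene","top"):
    c=env.grab_frame(n); cv2.imwrite(f"pics/{n}0.png",c["image"]); print(n,c["position"],c["orientation"],c["fx"],c["D"])
    for t in("test_stand","drying_stand","spare_tile","white_sample","tinted_sample","spot","gauge","gauge_holder","bucket","pigment_jar","release_bottle","medallion"):
        print(t,[(np.round(r["xyz"],3).tolist(),round(r["score"],2),proj(c,r["xyz"])[0].round().tolist()) for r in env.search_frame(c,t)])
E
```

```text
{'clock': 0.0, 'joint_positions': array([ 8.86111992e+01,  2.20915628e+01,  3.78855156e-01, -3.04996024e-02,
       -6.84108029e+01, -1.48152761e+01]), 'qvel': array([ 0.05800987, -0.16611084,  0.04947312,  0.07798476,  0.04252731,
       -0.08677265]), 'joint_torque': array([ 3.72450249e-04, -3.90657520e+01,  1.87400919e+01,  4.21957880e+00,
        1.09862076e-02, -1.98451899e-04]), 'position': array([0.17423152, 0.59958677, 0.22144093]), 'tool_rot': array([ 1.79873347e+02, -4.18910766e-03, -1.62153252e+01]), 'force': array([-0.27614951,  1.00703681, -0.19828249]), 'wrist_torque': array([ 0.0291436 , -0.00220487, -0.02077354]), 'finger_force': 0.0, 'opening': 0.999064414736298}
scene [ 1.54687247 -0.02629107  0.79140662] [52.71711256 -0.45549507 87.9367032 ] 409.0798345896447 [0.02121709 0.         0.         0.         0.        ]
test_stand [([0.571, -0.067, 0.008], 0.67, [286.0, 213.0]), ([0.519, 0.139, 0.049], 0.66, [352.0, 191.0]), ([0.734, 0.054, 0.016], 0.32, [329.0, 248.0])]
drying_stand [([0.53, 0.145, 0.011], 0.5, [354.0, 203.0]), ([0.633, -0.464, 0.02], 0.48, [147.0, 226
[... 1270 characters left out ...]
0.502, 0.136, 0.056], 0.64, [274.0, 229.0]), ([0.382, 0.158, 0.06], 0.61, [265.0, 273.0])]
tinted_sample [([0.538, -0.075, 0.059], 0.69, [350.0, 215.0]), ([0.537, -0.068, 0.006], 0.58, [346.0, 217.0])]
spot [([0.506, 0.136, 0.06], 0.89, [273.0, 227.0]), ([0.383, 0.162, 0.058], 0.7, [264.0, 272.0])]
gauge [([0.399, 0.321, 0.154], 0.67, [196.0, 269.0]), ([0.513, 0.353, 0.126], 0.53, [188.0, 224.0])]
gauge_holder [([0.502, 0.343, 0.056], 0.71, [199.0, 229.0])]
bucket [([0.767, 0.249, 0.058], 0.84, [234.0, 134.0]), ([0.715, -0.185, 0.085], 0.72, [390.0, 149.0])]
pigment_jar [([0.715, -0.187, 0.084], 0.9, [391.0, 150.0])]
release_bottle []
medallion [([0.714, 0.048, 0.015], 0.57, [306.0, 156.0])]
```

View pics/scene0.png

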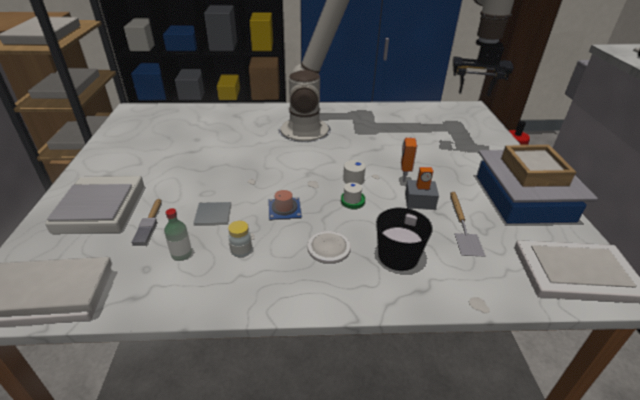

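View pics/top0.png

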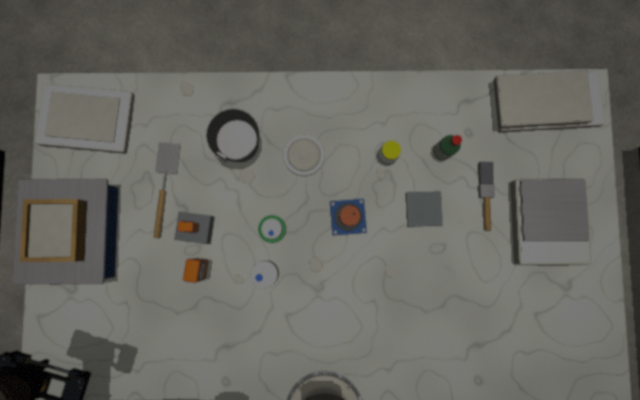

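```bash
python3 - <<'E'
from h import *
cs={n:env.grab_frame(n) for n in("scene","top")}
a=cv2.resize(cs["scene"]["image"][125:220,330:450],None,fx=5,fy=5,interpolation=cv2.INTER_CUBIC)[:,:600]
cv2.imwrite("pics/crop1.png",a)
b=cv2.resize(cs["top"]["image"][180:300,160:380],None,fx=3.6,fy=3.6,interpolation=cv2.INTER_CUBIC)
cv2.imwrite("pics/crop2.png",b)
c=cs["top"]
for t,z in(("test_stand",.008),("drying_stand",.018),("spare_tile",.012),("white_sample",.057),("tinted_sample",.057),("spot",.057),("gauge",.125),("gauge_holder",.055)):
    for r in env.trace(c,t):
        m=r["mask"].astype(np.uint8); cn=max(cv2.findContours(m,0,1)[0],key=cv2.contourArea)
        if len(cn)<5: continue
        q=cv2.minAreaRect(ray(c,cn.reshape(-1,2)+0.0,z)[:,:2].astype(np.float32)*1000)
        print(t,round(r["score"],2),m.sum(),np.argwhere(m).mean(0).round()[::-1],[np.round(x,1) for x in q])
E
```

```text
test_stand 0.78 795 [347. 216.] [array([538. , -70.7]), array([99.4, 97.9]), np.float64(3.4)]
drying_stand 0.62 573 [447. 146.] [array([ 738.4, -361.3]), array([58.7, 98.6]), np.float64(36.5)]
drying_stand 0.56 243 [272. 228.] [array([504.4, 144.9]), array([76.7, 73.9]), np.float64(45.0)]
spare_tile 0.7 1197 [424. 208.] [array([ 559.8, -289.7]), array([101.5,  97.6]), np.float64(89.6)]
white_sample 0.95 576 [264. 273.] [array([381.1, 160.3]), array([73.7, 70.2]), np.float64(89.7)]
white_sample 0.79 327 [272. 228.] [array([502.2, 140.2]), array([55.3, 52.3]), np.float64(89.6)]
tinted_sample 0.81 344 [349. 215.] [array([538.1, -72.3]), array([55.3, 55.3]), np.float64(89.6)]
spot 0.87 573 [265. 273.] [array([379.7, 158.9]), array([71.1, 67.4]), np.float64(89.7)]
spot 0.84 320 [272. 228.] [array([504.2, 139.6]), array([54.8, 52.3]), np.float64(45.0)]
gauge 0.69 513 [195. 269.] [array([395. , 330.9]), array([64. , 58.8]), np.float64(89.6)]
gauge 0.67 197 [188. 225.] [array([510.1, 352.6]), array([52.6, 26.1]), np.float64(89.6)]
gauge 0.57 336 [272. 228.] [array([500.9, 133.3]), array([52.1, 52.2]), np.float64(0.1)]
gauge_holder 0.91 840 [196. 227.] [array([507.7, 355.2]), array([102.5,  79.9]), np.float64(82.4)]
gauge_holder 0.71 337 [349. 215.] [array([536.8, -73.8]), array([54.6, 55. ]), np.float64(44.5)]
```

View pics/crop1.png

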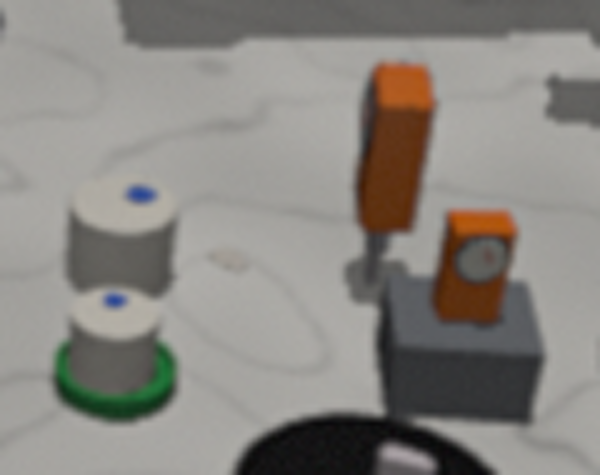

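View pics/crop2.png

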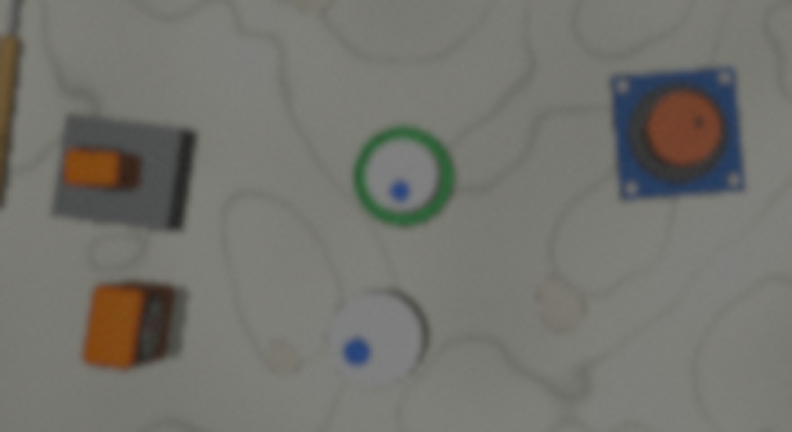

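Two white pucks: (272,228) sits in the green well, 56 mm across, while (265,273) stands on the bare table and is about 72 mm across. The first fits. Two gauges: (188,225) is small with its nose in the holder, while (195,269) is larger and free-standing. The first fits, and both crops confirm these choices. The first step is moving the tinted puck to the tile.

```bash
cat >> h.py <<'E'
ZG=0.026; ZT=0.13
def pick(x,y,yaw=0,f=20):
    p=env.read_state()["position"]
    env.move_straight([x,y,ZT+.0],[180,0,yaw],rate=.25)
    env.move_straight([x,y,ZG],rate=.12)
    env.gripper_to(0.0,f); s=env.read_state(); print("grip",s["opening"],s["finger_force"],s["position"])
    env.move_straight([x,y,ZT],rate=.15); s=env.read_state(); print("lift",s["opening"],s["finger_force"],s["force"],s["clock"])
def place(x,y,op=1.0,yaw=0):
    env.move_straight([x,y,ZT],[180,0,yaw],rate=.22)
    env.move_straight([x,y,ZG+.012],rate=.12)
    print("contact",env.move_straight([x,y,ZG-.002],rate=.03,force_limit=4),env.read_state()["position"])
    env.gripper_to(op); env.move_straight([x,y,ZT],rate=.15); print("t",env.read_state()["clock"])
E
python3 - <<'E'
from h import *
env.goto([.538,-.072,.25],[180,0,0])
pick(.538,-.072); place(.559,-.289)
env.move_straight([.503,.0,.2],rate=.25)
c=env.grab_frame("top"); cv2.imwrite("pics/a.png",c["image"])
hsv=cv2.cvtColor(c["image"],cv2.COLOR_BGR2HSV)
def fit(lo,hi,z,box):
    m=cv2.inRange(hsv,lo,hi); k=np.zeros_like(m); k[box[1]:box[3],box[0]:box[2]]=255
    cn=cv2.findContours(m&k,0,1)[0]; cn=max(cn,key=cv2.contourArea).reshape(-1,2)
    print(z,cv2.minEnclosingCircle((ray(c,cn,z)[:,:2]*1000).astype(np.float32)),cv2.contourArea(cn))
fit((50,80,20),(85,255,255),.018,(240,195,310,260))
fit((0,70,40),(20,255,255),.057,(390,170,460,240))
fit((95,70,20),(130,255,255),.008,(320,190,375,245))
E
```

```text
grip 0.6381708216234709 19.999783015809953 [ 0.53806979 -0.07213259  0.02617739]
lift 0.6409179771470414 19.999848045408726 [ 0.28639597  0.05897662 -1.42631307] 7.6417
contact True [ 0.55905584 -0.28902762  0.02593982]
t 11.8083Traceback (most recent call last):
  File "<stdin>", line 11, in <module>
  File "<stdin>", line 9, in fit
ValueError: max() iterable argument is empty
```

```bash
python3 -c "
import cv2;i=cv2.imread('pics/a.png');cv2.imwrite('pics/a2.png',cv2.resize(i[180:300,240:460],None,fx=3.6,fy=3.6,interpolation=2))"
```

```text
(no output)
```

View pics/a2.png

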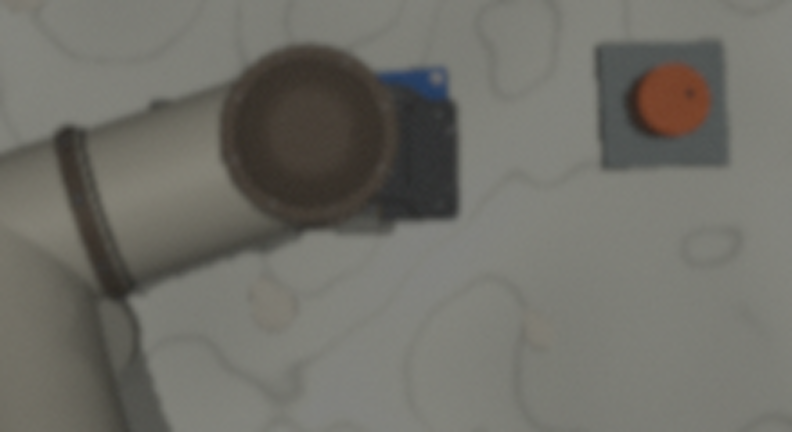

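The tinted puck stands upright on the tile, at about pixel (427,207). The arm hides the stands here, so I'll refine their centres from the first picture and go on.

```bash
python3 - <<'E'
from h import *
c=env.grab_frame("top")
def fit(f,lo,hi,z,box):
    hsv=cv2.cvtColor(cv2.imread(f),cv2.COLOR_BGR2HSV)
    m=cv2.inRange(hsv,lo,hi); k=np.zeros_like(m); k[box[1]:box[3],box[0]:box[2]]=255
    cn=np.vstack([q.reshape(-1,2) for q in cv2.findContours(m&k,0,1)[0]]); P=ray(c,cn,z)[:,:2]*1000
    print(f,z,cv2.minEnclosingCircle(P.astype(np.float32)),(P.min(0)+P.max(0))/2)
fit("pics/top0.png",(40,60,20),(90,255,255),.018,(240,195,310,260))
fit("pics/top0.png",(95,70,20),(130,255,255),.008,(320,190,375,245))
fit("pics/top0.png",(0,70,40),(20,255,255),.057,(320,190,375,245))
fit("pics/a.png",(0,70,40),(20,255,255),.057,(390,170,460,240))
E
```

```text
pics/top0.png 0.018 ((503.5569152832031, 145.37266540527344), 38.85004806518555) [503.71485982 144.25259735]
pics/top0.png 0.008 ((536.2069702148438, -72.6653823852539), 58.66343307495117) [535.79061425 -72.45045071]
pics/top0.png 0.057 ((536.9306030273438, -73.36863708496094), 29.696659088134766) [536.69934487 -73.62440967]
pics/a.png 0.057 ((557.129638671875, -284.6033935546875), 31.23317527770996) [ 558.7910508  -285.06242804]
```

```bash
python3 - <<'E'
from h import *
pick(.503,.142); place(.537,-.0715)
pick(.559,-.289); place(.504,.1445)
env.move_straight([.45,.36,.28],rate=.3)
c=env.grab_frame("scene"); i=c["image"]; cv2.imwrite("pics/b.png",cv2.resize(i[130:230,260:400],None,fx=5,fy=5,interpolation=2))
c=env.grab_frame("top"); cv2.imwrite("pics/b2.png",cv2.resize(c["image"][170:290,240:400],None,fx=5,fy=5,interpolation=2)); cv2.imwrite("pics/top_b.png",c["image"])
E
```

```text
grip 0.6399154431132812 19.99996889848262 [0.50303501 0.14203755 0.02613649]
lift 0.6393562367887698 19.99998750630766 [-0.90773253  0.02239685 -2.60062469] 16.5583
contact True [ 0.53708936 -0.071479    0.02584186]
t 20.7167
grip 0.636955958494398 19.99998226761818 [ 0.55904231 -0.28903202  0.02614695]
lift 0.6375022439769925 19.999946085736156 [ 0.4979539   0.06228435 -1.60113173] 24.25
contact True [0.50411215 0.144635   0.02586967]
t 29.4083
```

View pics/b.png

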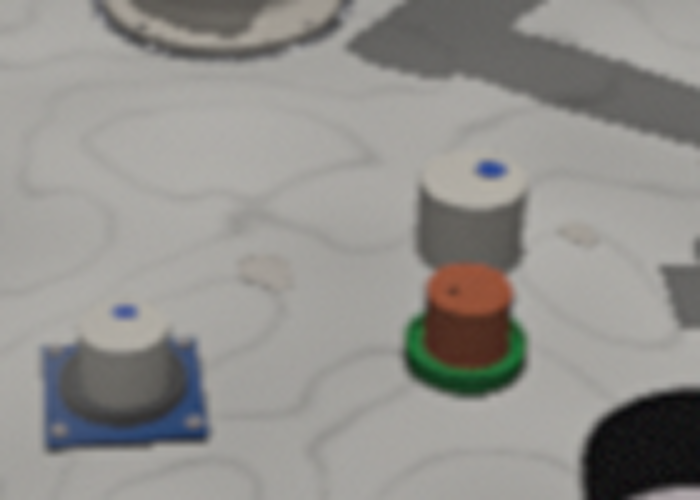

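View pics/b2.png

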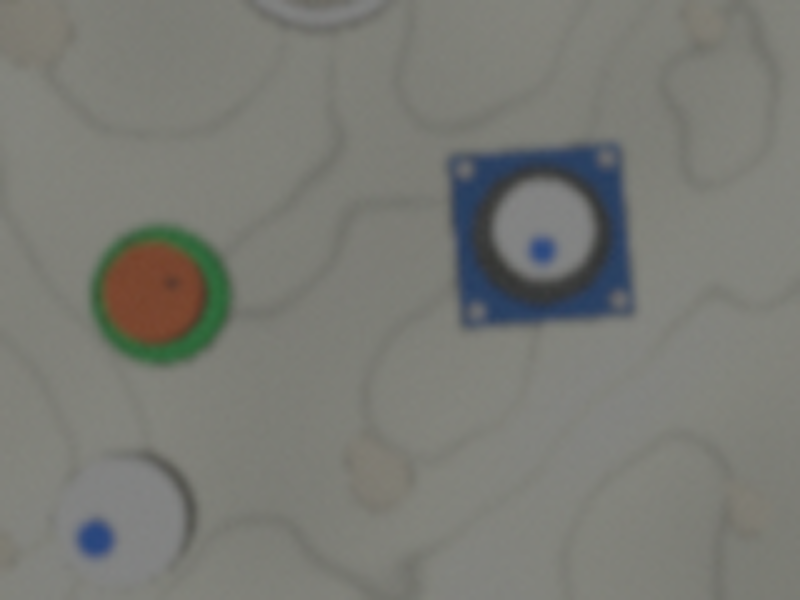

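Both samples sit flat in each other's well. The spot is at about pixel (348,220) in the top view. Next I'll measure the spot and the small gauge.

```bash
python3 - <<'E'
from h import *
env.move_straight([.35,.1,.28],rate=.3)
def blob(c,lo,hi,box):
    hsv=cv2.cvtColor(c["image"],cv2.COLOR_BGR2HSV); m=cv2.inRange(hsv,lo,hi); k=np.zeros_like(m); k[box[1]:box[3],box[0]:box[2]]=255; m&=k
    return m,np.argwhere(m)[:,::-1].mean(0) if m.any() else None
T=env.grab_frame("top"); S=env.grab_frame("scene")
im=T["image"]; hsv=cv2.cvtColor(im,cv2.COLOR_BGR2HSV)
_,u=blob(T,(100,100,20),(130,255,255),(341,208,357,226)); print("spot top",u,ray(T,[u],.057))
_,u=blob(S,(100,80,20),(130,255,255),(276,187,294,196)); print("spot scene",u,ray(S,[u],.057) if u is not None else 0)
cv2.imwrite("pics/g.png",cv2.resize(im[205:245,165:220],None,fx=14,fy=14,interpolation=0))
v=hsv[210:242,170:210,2]*(hsv[210:242,170:210,1]>120); print(v[8:22,5:32])
m,u=blob(S,(3,120,40),(20,255,255),(414,160,436,192)); ys,xs=np.nonzero(m); print("gauge scene bbox",xs.min(),xs.max(),ys.min(),ys.max())
for z in(.055,.125):
    for x in(.498,.510): print(z,x,proj(S,[[x,.33,z],[x,.37,z]]).round(1).tolist())
print(env.read_state()["clock"])
E
```

```text
spot top [348.         219.57142857] [[ 0.52538934 -0.06935028  0.057     ]]
spot scene [284.5        191.66666667] [[ 0.52658095 -0.07142964  0.057     ]]
[[  0   0   0   0   0   0   0   0   0   0   0   0   0   0   0   0   0   0
    0   0   0   0   0   0   0   0   0]
 [  0   0   0   0   0   0   0   0   0   0   0   0   0   0   0   0   0   0
    0   0   0   0   0   0   0   0   0]
 [  0   0   0   0   0   0   0   0   0   0   0   0   0   0   0   0   0   0
    0   0   0   0   0   0   0   0   0]
 [  0   0   0   0   0 103 101  96  91   0   0   0   0   0   0   0   0   0
    0   0   0   0   0   0   0   0   0]
 [  0   0   0   0 117 123 121 118 114 108 107 108 112 110 109 107 101  90
    0   0   0   0   0   0   0   0   0]
 [  0   0   0 113 126 131 129 128 128 124 123 125 126 126 125 124 119 105
   78   0   0   0   0   0   0   0   0]
 [  0   0   0 116 127 132 133 132 132 131 131 131 131 132 132 131 124 108
   82  64  60  61   0   0   0   0   0]
 [  0   0   0 119 129 132 133 133 132 131 132 133 132 131 132 131 125 108
   81  63  58  58  60   0   0   0   0]
 [  0   0   0 118 129 132 133 132 132 13
[... 156 characters left out ...]
  59  58   0   0   0   0   0]
 [  0   0   0 118 128 132 131 132 132 132 132 132 133 132 132 129 122 102
   75  60  59  60   0   0   0   0   0]
 [  0   0   0 116 126 128 128 129 129 129 130 129 130 130 130 128 119  97
   71  60  57  59   0   0   0   0   0]
 [  0   0   0 106 114 119 118 119 119 119 120 120 120 121 120 118 109  88
   67  60  60  58   0   0   0   0   0]
 [  0   0   0   0   0   0   0 101 101  99 101 100 100 100  99  96  89  74
    0   0   0   0   0   0   0   0   0]]
gauge scene bbox 417 432 167 188
0.055 0.498 [[412.2, 185.0], [424.8, 184.8]]
0.055 0.51 [[413.0, 187.2], [425.7, 187.0]]
0.125 0.498 [[415.7, 166.2], [428.8, 166.0]]
0.125 0.51 [[416.7, 168.3], [429.8, 168.1]]
31.725
```

View pics/g.png

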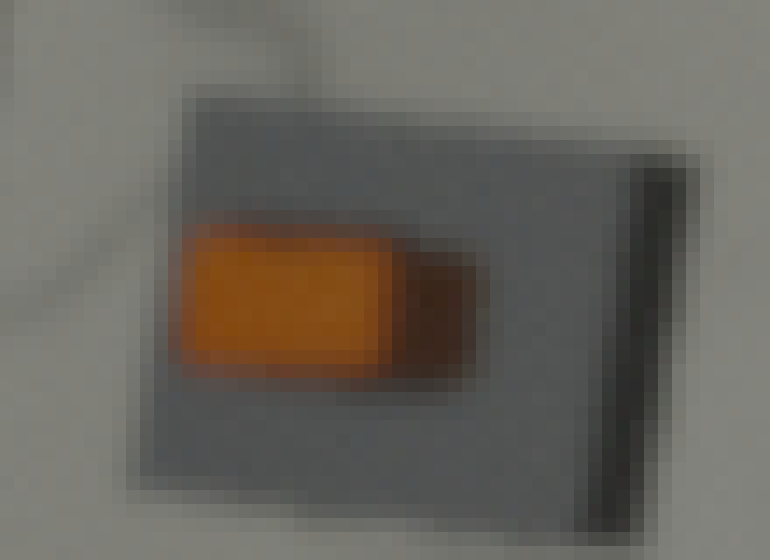

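```bash
python3 - <<'E'
from h import *
T=env.grab_frame("top")
g=ray(T,[[185.2,226.4],[177.6,226.4],[192.6,226.4]],.125); print(g)
x,y=g[0,:2]; x=(x+.505)/2 if abs(x-.505)>.02 else x
env.move_straight([x,y,.22],[180,0,-4],rate=.25)
env.move_straight([x,y,.073],rate=.12)
print(env.read_state()["force"])
env.gripper_to(0,40); s=env.read_state(); print(s["opening"]*87,s["finger_force"],s["position"],s["force"],s["wrist_torque"])
env.move_straight([x,y,.20],rate=.12)
s=env.read_state(); print(s["force"],s["wrist_torque"],s["clock"])
env.move_straight([.526,-.0705,.20],rate=.22)
env.move_straight([.526,-.0705,.130],rate=.12)
S=env.grab_frame("scene"); cv2.imwrite("pics/p.png",cv2.resize(S["image"][140:230,240:340],None,fx=6,fy=6,interpolation=2))
s=env.read_state(); print(s["position"],s["force"],s["wrist_torque"],s["clock"])
print("tip, spot px in crop",(proj(S,[[.526,-.0705,.072],[.526,-.0705,.057]])-[240,140])*6)
E
```

```text
[[0.5064747  0.35989128 0.125     ]
 [0.50660267 0.37974413 0.125     ]
 [0.50635022 0.34056267 0.125     ]]
[ 0.67690136  0.22791054 -0.08887396]
39.9520868451715 39.9019641475752 [0.50659107 0.36009131 0.07300777] [ 0.49604751  0.50308882 -0.80197347] [ 0.14255779 -0.08645652  0.04391079]
[ 0.40395366 -0.80387357 -2.83209122] [-0.01671021 -0.04839566  0.01184429] 36.5833
[ 0.52692227 -0.07033417  0.13097694] [-1.26641094e+00  3.74937776e-04 -1.91952172e+00] [ 0.00237902 -0.00711048  0.00814334] 39.475
tip, spot px in crop [[267.83870451 285.31864396]
 [268.84403136 309.30903115]]
```

View pics/p.png

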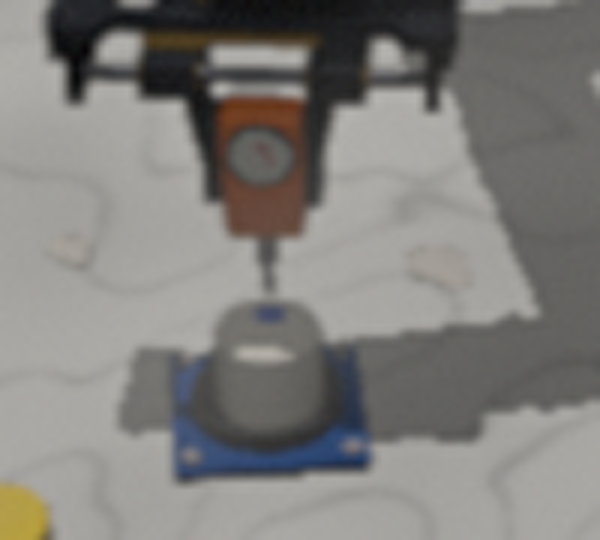

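Puck and gauge are upright, with the tip at about (268,290) in the crop, right above the blue spot at (270,313). Next I'll press slowly and log force against height.

```bash
python3 - <<'E'
from h import *
def av():
    F=[]
    for _ in range(10): env.dwell(.03); s=env.read_state(); F.append(np.r_[s["force"],s["position"]])
    return np.mean(F,0).round(4),round(s["clock"],2)
env.dwell(.4); print(av())
for z in(.118,.113,.110,.1075):
    hit=env.move_straight([.526,-.0705,z],rate=.02,force_limit=5); env.dwell(.2); print(z,hit,av())
    if hit: break
S=env.grab_frame("scene"); cv2.imwrite("pics/q.png",cv2.resize(S["image"][140:230,240:340],None,fx=6,fy=6,interpolation=2))
E
```

```text
(array([ 0.1608, -0.0789, -2.8795,  0.526 , -0.0705,  0.1301]), 40.21)
0.118 False (array([-0.3724, -0.2132, -2.5815,  0.526 , -0.0705,  0.1181]), 41.49)
0.113 False (array([ 1.0271, -0.0363, -1.1905,  0.5263, -0.0705,  0.1132]), 42.42)
0.11 False (array([ 1.3682,  0.0975, -0.1611,  0.5262, -0.0705,  0.1101]), 43.26)
0.1075 False (array([ 2.0855,  0.4018,  0.6231,  0.5261, -0.0705,  0.1076]), 44.07)
```

View pics/q.png

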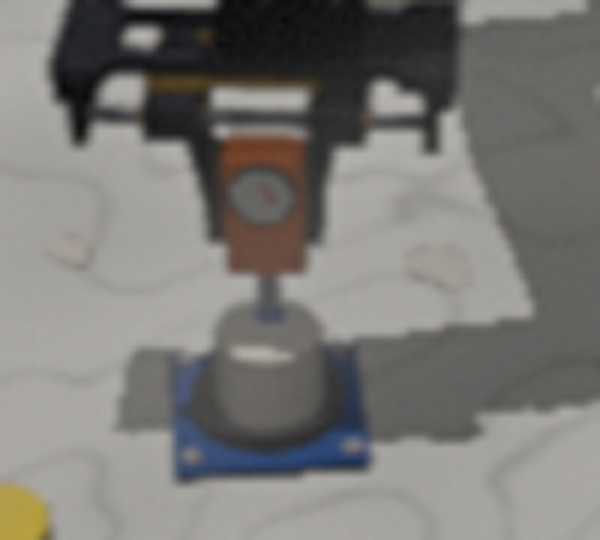

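```bash
python3 - <<'E'
from h import *
S=env.grab_frame("scene"); d=lambda i:(i[...,0].astype(int)-i[...,2])
print(d(S["image"])[186:197,278:292])
p=cv2.resize(cv2.imread("pics/p.png"),(100,90),interpolation=cv2.INTER_AREA); print(d(p)[46:57,38:52])
print(S["image"][186:197,278:292].sum(-1)); print(env.read_state()["clock"])
E
```

```text
[[-7 -7 -6 -6 -4 -5 -6 -6 -6 -5 -4 -5 -6 -5]
 [-5 -5 -5 -5 -3 -2 -1 -1 -2 -4 -5 -3 -5 -6]
 [-6 -6 -5 -6 -4 -4 -2 -2 -4 -5 -5 -5 -5 -6]
 [-4 -6 -5 -6 -5 -4 -2 -3 -4 -7 -5 -4 -5 -6]
 [-6 -5 -6 -6 -4 -1  0  0  0 -4 -7 -8 -5 -7]
 [-6 -7 -7 -5  3 11  8  8 14  5 -5 -8 -7 -6]
 [-7 -7 -8 -3 10 19 14 14 21  9 -5 -7 -8 -7]
 [-7 -7 -7 -5  2 12 13 14 13  4 -6 -8 -7 -7]
 [-7 -7 -7 -7 -6 -4 -4 -4 -4 -5 -8 -7 -7 -6]
 [-6 -6 -6 -7 -8 -7 -9 -8 -7 -8 -8 -7 -7 -6]
 [-7 -7 -7 -8 -6 -7 -7 -7 -7 -7 -7 -7 -8 -8]]
[[-5 -6 -5 -6 -6 -4 -3 -4 -5 -5 -5 -4 -5 -5]
 [-5 -5 -5 -6 -4 -4 -4 -5 -5 -5 -4 -4 -5 -6]
 [-6 -5 -5 -6 -5 -5 -6 -5 -5 -5 -5 -5 -5 -6]
 [-6 -6 -6 -7 -6 -6 -6 -6 -7 -5 -5 -5 -5 -7]
 [-6 -6 -7 -6 -5 -1  0 -1 -2 -4 -7 -6 -6 -5]
 [-7 -7 -6 -5  3 16 21 22 17  5 -5 -7 -7 -6]
 [-7 -7 -6 -3  8 24 31 30 26 10 -5 -6 -6 -6]
 [-7 -7 -7 -5  3 12 17 17 13  3 -4 -7 -7 -7]
 [-7 -7 -6 -7 -6 -4 -2 -2 -4 -5 -7 -7 -6 -7]
 [-6 -7 -7 -8 -8 -8 -7 -8 -7 -8 -8 -7 -8 -7]
 [-7 -7 -7 -7 -7 -7 -7 -8 -6 -7 -8 -7 -7 -7]]
[[492 485 488 481 421 310 256 277 372 464 490 485 487 496]
 [510 515 515 507 437 320 259 269 360 466 510 510 507 505]
 [509 508 507 494 428 312 257 264 351 455 507 507 505 502]
 [501 493 480 467 411 310 260 271 342 435 477 484 491 494]
 [475 444 415 392 349 289 263 272 309 354 376 406 440 474]
 [394 357 345 329 304 271 254 255 268 303 326 340 368 421]
 [341 329 329 325 298 266 250 248 259 292 324 327 326 354]
 [333 334 335 333 314 287 273 268 280 304 328 332 325 327]
 [333 334 336 332 334 327 324 324 321 330 334 329 327 328]
 [337 332 335 330 337 333 333 331 333 334 330 332 329 326]
 [335 336 330 332 332 333 332 333 327 330 327 327 328 325]]
44.1667
```

The plunger hides the middle columns of the spot down to its centre row and leaves the near edge showing. The tip is therefore on the spot's centre, and the force of about 3.4 N means it is about half-way in.

```bash
python3 -c "
from workcell import env
print(env.close_job())"
```

```text
the job is handed in; nothing more can be done
None
```

The job is handed in at about 44 s: the samples are swapped, each upright in the other's well, and the arm is still holding the gauge upright with its tip on the white sample's blue spot, at about 3.4 N (roughly half-way in).

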